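# Load and level the counter tray rack

## Robot

A 6-joint arm with a two-finger parallel gripper is mounted at the origin on a cart in front of the work surface, level with it; the furniture and walls round the work are solid. World frame = base frame: x ahead of the robot, y to its left, z up, the work surface at z = 0. Lengths are in mm, angles in rad, forces in N, time in s.
With the tool pointing down it reaches from about 250 to 800 mm from the base axis. Payload 3.9 kg.
Tool frame: the origin (TCP) lies midway between the tips of the shut fingers; the grasp point (between the pads) lies 19 mm behind it; z points along the fingers, y is the line along which they close (so a half turn about z gives the same grasp; the last joint's range is limited). The gripper opens to 85 mm and grips with 20 to 120 N. Pads are 22 mm wide; open, the fingers measure 114 mm over their backs; the gripper's body (76 mm by 85 mm) begins 54 mm behind the grasp point. The pads swing forward as they close: fully open they stand 13 mm farther back than shut.
Start: joints at [-1.322, 0.26, -0.138, 1.173, 0, 1.571], TCP at [129.272, -508.826, 231.304] pointing down, gripper open.
Joint ranges: [-2.78, 2.78], [-0.83, 1.72], [-1.28, 1.37], [-1.9, 2.12], [-1.57, 1.48], [-3.14, 3.14]. Speed limits (rad/s): [2.57, 2.57, 3.14, 3.14, 3.14, 3.14].

## Interface

Orientations are given as a rotation vector (axis times angle).
In Python, from station import arm gives the robot as it stands. Calls block until the motion is done:
- arm.move_pose(position, orientation): joint-space move of the TCP to a pose.
- arm.servo_line(position, speed=150, orientation=None, contact_N=None): straight line of the TCP; orientation=None keeps the orientation; speed is the mean speed in mm/s. With contact_N (N) it stops when the force on the tool has changed by that much, and returns True; else False.
- arm.movej(angles): joint-space move.
- arm.open_gripper() and arm.close(effort=None): open the fingers fully, or close them until they stop; effort is the grip in N (None keeps the last).
- arm.pause(seconds).
- arm.inverse_kinematics(position, orientation): joint angles nearest the present ones, or None.
- arm.get_state(): the state.
- arm.camera(name): name is "scene" or "top" or "wrist"; returns (picture, depth): 420x560x3 uint8, red, green, blue; 420x560 float32, mm along the optical axis (not along the pixel's ray), 0 where there is no reading.
- arm.camera_model(name): a dict with "fx", "fy", "cx", "cy" (pixels), "view" (4x4, takes a point from world to camera coordinates); the wrist camera has in their place "mount" (4x4, takes a point from camera to tool coordinates, whose origin is the TCP and whose axes are the flange's). Camera axes: x right, y up, looking along -z (the intrinsics and any distortion apply to the point x, -y, -z); pixel columns grow to the right and rows downward; lengths in mm; the calibration is good to about 2 mm. The wrist camera is an equidistant fisheye: a pixel r from the principal point sees the ray r / f radians off the axis. A picture is of the moment at which its call begins: read the wrist's pose just before it. camera_model takes no time and is no camera call.
A pose or a line that the arm cannot do raises arm.MotionError and nothing moves.
- arm.close_job(): hands the job in, once; it reports no verdict.
Trained networks look in the newest picture that a camera, given by its name, has taken for a name from the list of things; names that differ only in an ending like _2 or _b are one class to them, and where a whole thing is asked for, a point or a joint stands for the part that bears it (a point fixed in the world has none). Each returns a list of dicts, best first, with "score" (0 to 1); they miss things now and then, are a little off and sometimes report something else, mostly with a low value. They report only what shows in the picture. A call takes as long as a camera call.
- arm.boxes_of(name, camera): "position" ([x, y, z] in mm, in world coordinates, good to about 4 mm: the middle of the surface that is visible of it).
- arm.cut_out(name, camera): "region" (420x560 bool, what is visible of it).
- arm.spot_point(name, camera): "position" ([x, y, z] in mm, in world coordinates, good to about 4 mm: a listed point, or the origin of a listed thing).
The state is a dict: "time_s": time; "q": joint angles; "joint_velocities": joint speeds; "joint_efforts": joint torques, N m; "tcp_pos": TCP position; "tool_rot": TCP orientation; "ft_force": force on the tool from outside, world axes, zero at the start; "ft_torque": the same for the moment, N m; "grip_width": finger opening in mm.
Only numpy, scipy, OpenCV 4.12 (cv2) and the standard library are available. Lean on these libraries where they do the work, as an engineer would, in place of code of your own. Each camera call takes 0.05 s, during which the arm holds its last target. There are 200 camera calls.

## Task

Push the sealed meal tray fully home into the rack's slot, then lay the spirit level upright across the rack's top shelf, left to right, and let go of it; now turn the black knob of the levelling foot until the bubble stands between the two black lines. Finish by pressing the level down on the shelf, bubble still between the lines, and stay there pressing when you are done: I will tighten the lock nut while you hold it. Leave the jar, the sauce bottle and the apple where they are.

Things in the scene. Friction and masses are not known exactly. Their poses are not given: they have to be found in the camera images.
- rack_base: Feet of the steel counter tray rack (rack about 200 deep x 257 wide x 78 mm high, plus the foot bracket on its right). Fixed on the counter. Origin on the counter under the middle of the rack; its x points into the slot (away from the robot), y to the rack's left, z up.
- slot (a point): Where the meal tray's origin must be to be fully home in x (but 30 mm higher than it: this point lies at rim height, on the runners). Axes as the rack, tilting with it. The tray slides along +x until its rim meets the back panel.
- shelf_mid (a point): Middle of the smooth top shelf, on its upper face, 78 mm above the counter when level. Axes as the rack (x to the back, y to its left), tilting with it. The shelf reaches 84 mm to the front and to a 25 mm high wire rail 81 mm to the back, and 128 mm to either side. At the start its right side is low by 0.8 to 1.6 degrees.
- knob_grip (a point): On the vertical axis of the levelling foot's round fluted black knob (33 mm diameter, 92 to 122 mm above the counter), right of the rack, at the height to grip, 112 mm. The knob keeps this height as it turns; its bracket below is at 58 mm. Turns easily and stays as left. The axes of this point turn with it.
- rack: The part of the rack that tilts on the foot (origin on the line of its left feet). Turning the knob clockwise, seen from above, raises the rack's right side: 0.5 degree, or 3 mm of bubble travel, for each radian. It needs about 1.7 to 3.1 rad clockwise from the start; 4 rad are to spare beyond level.
- level: Blue torpedo spirit level, 180 long (its x) x 22 wide (its y) x 40 mm high, 0.28 kg, standing loose on the counter on its base. Origin in the middle of its underside. Its sides may be gripped anywhere, best in the middle.
- level_top (a point): Middle of the level's top, 40 mm above its base, over a window 60 mm long with a yellow-green vial, two black lines 16 mm apart across it and a pale bubble 12 mm long.
- press_a (a point): Solid top of the level, 62 mm from the middle towards its +x end: a place to press, with about 10 N (5 N is enough, 25 N does no harm).
- press_b (a point): The same towards its -x end, 62 mm from the middle: the other place to press.
- bubble (a joint): Position of the bubble along the level's x, in m: 0 is centred between the lines, positive towards the level's +x end; it stops at 14 mm. It floats to the higher end, 6 mm for each degree, and takes about 1 s to settle. It means something only while the level stands still on the shelf.
- meal: Sealed grey aluminium meal tray, 184 deep (its x) x 242 wide (its y) x 38 mm high, about 0.5 kg. Origin in the middle of its underside, 20 mm above the counter: its rim (30 to 35 mm above the origin, so about 50 to 55 mm above the counter, 91 mm before the origin at the front) rides on the rack's runners. At the start it is 39 to 58 mm short of home, towards the front; when home its front rim stands about 11 mm ahead of the top shelf's front edge.
- sugar_jar: White-lidded sugar jar, 81 mm diameter, 163 mm high, left of the rack; origin under its middle. Not to be moved.
- sauce_bottle: White sauce bottle with a blue cap, 53 x 87 x 174 mm, at the left front; origin under its middle. Not to be moved.
- apple: Red apple, 77 mm, right behind the level; origin under its middle. Not to be moved.

How it is judged (in metres and radians):
On the way, in this order (a step that is already met when the one before it is completed fails the run):
1. the meal tray is fully home in the slot (x of meal in the frame of slot above -0.008 m), for 0.2 s.
2. the level stands on the top shelf, left to right, and is let go of (x of meal in the frame of slot above -0.008 m and z of level in the frame of shelf_mid between -0.004 and 0.004 m and x of level in the frame of shelf_mid between -0.07 and 0.07 m and y of level in the frame of shelf_mid between -0.045 and 0.045 m and angle between the x axis of level and the y axis of shelf_mid, either way round below 0.2 rad and angle between level's own z axis and vertical below 0.06 rad and contact force between the fingers and level below 0.1 N and linear speed of level below 0.02 m/s), for 0.5 s.
3. the foot is turned until the bubble stands between the lines (x of meal in the frame of slot above -0.008 m and z of level in the frame of shelf_mid between -0.004 and 0.004 m and x of level in the frame of shelf_mid between -0.07 and 0.07 m and y of level in the frame of shelf_mid between -0.045 and 0.045 m and angle between the x axis of level and the y axis of shelf_mid, either way round below 0.2 rad and angle between level's own z axis and vertical below 0.06 rad and value of joint bubble between -0.002 and 0.002 m and angle between shelf_mid's own z axis and vertical below 0.008 rad), for 0.3 s.
At the end, for the whole second after the job is handed in: Tray home (within 8 mm); level upright on the top shelf, across it within 0.2 rad, within 45 mm of its middle sideways and 70 mm fore and aft; bubble within 2 mm of centre, shelf level within 0.46 degree; the fingers press on the level with over 3 N and it bears on the shelf with over 5.5 N (all of step 3 and contact force between the fingers and level above 3 N and contact force between level and rack above 5.5 N); the arm keeps its last pose, push and grip.
It fails at once if the jar, the sauce bottle or the apple is moved by over 3 cm (distance of any of sugar_jar, sauce_bottle, apple from where it was at the start of the episode above 0.03 m).
It also fails if it takes over 72 s, if anything falls off the work surface, if the arm or the gripper's body presses on something with over 40 N, if the wrist force passes 120 N, or if a joint passes its speed limit or range.

## Working session

There is one attempt and no reset: what is moved stays moved. The work goes in short steps, each a Python script; the robot and the scene stay as the last script left them, time stands still between calls to the robot, and variables do not carry over. Pictures are saved under pics/ and viewed, on a budget of 10 in all, crops included, one or two more only if the job needs it, and the job is handed in when it is done.

```bash
mkdir -p pics; ls
python3 - <<'E'
from station import arm
import cv2,numpy as np
ims=[]
for c in ["scene","top"]:
    p,d=arm.camera(c); ims.append(p)
    for n in ["slot","shelf_mid","knob_grip","level","level_top","press_a","press_b","meal","rack_base","sugar_jar","sauce_bottle","apple"]:
        r=arm.spot_point(n,c)
        print(c,n,[(np.round(x["position"]).tolist(),round(x["score"],2)) for x in r[:2]])
    cv2.imwrite(f"pics/{c}0.png",cv2.cvtColor(p,cv2.COLOR_RGB2BGR))
print(arm.get_state()); print(arm.camera_model("wrist"))
E
```

```text
pics
scene slot [([600.0, -69.0, 46.0], 0.87)]
scene shelf_mid [([602.0, -70.0, 74.0], 0.56), ([589.0, -67.0, 1.0], 0.45)]
scene knob_grip [([571.0, -246.0, 115.0], 0.52)]
scene level [([351.0, 252.0, -0.0], 0.49)]
scene level_top [([499.0, -369.0, 42.0], 0.6)]
scene press_a [([557.0, -342.0, 42.0], 0.68), ([447.0, -391.0, 44.0], 0.66)]
scene press_b [([557.0, -342.0, 42.0], 0.68), ([447.0, -391.0, 44.0], 0.66)]
scene meal [([602.0, -69.0, 74.0], 0.27)]
scene rack_base [([588.0, -70.0, 2.0], 0.95)]
scene sugar_jar [([661.0, 256.0, -0.0], 0.63)]
scene sauce_bottle [([348.0, 252.0, -3.0], 0.56)]
scene apple [([667.0, -341.0, 0.0], 0.96), ([447.0, -394.0, 40.0], 0.45)]
top slot [([601.0, -65.0, 46.0], 0.91)]
top shelf_mid [([603.0, -70.0, 75.0], 0.76)]
top knob_grip [([574.0, -247.0, 116.0], 0.59), ([581.0, 49.0, 9.0], 0.44)]
top level [([501.0, -373.0, 4.0], 0.81), ([582.0, 48.0, 12.0], 0.38)]
top level_top [([501.0, -371.0, 42.0], 0.96)]
top press_a [([442.0, -396.0, 40.0], 0.77), ([563.0, -344.0, 38.0], 0.74)]
top press_b [([442.0, -396.0, 40.0], 0.77), ([563.0, -344.0, 38.0], 0.74)]
[... 774 characters left out ...]
,  231.28676768]), 'tool_rot': array([-3.11725085e+00, -3.89717109e-01,  1.34175508e-05]), 'ft_force': array([-0.69654872, -0.19018218, -0.27604343]), 'ft_torque': array([-0.00790256,  0.00527666,  0.04900278]), 'grip_width': 85.23325739855778}
{'fx': 325.19226210127806, 'fy': 325.19226210127806, 'cx': 273.98500576917024, 'cy': 215.58474402213517, 'mount': array([[ 6.47294154e-04,  9.59296885e-01,  2.82398774e-01,
         7.12999999e+01],
       [ 9.99999382e-01, -3.65590548e-04, -1.05023076e-03,
         4.36683159e-01],
       [-9.04240777e-04,  2.82399279e-01, -9.59296528e-01,
        -1.43744821e+02],
       [ 0.00000000e+00,  0.00000000e+00,  0.00000000e+00,
         1.00000000e+00]])}
```

View pics/scene0.png

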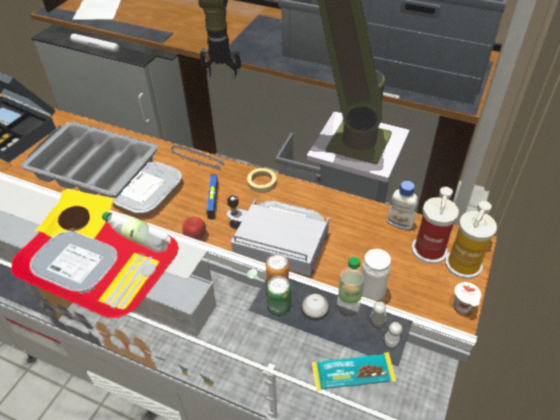

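View pics/top0.png

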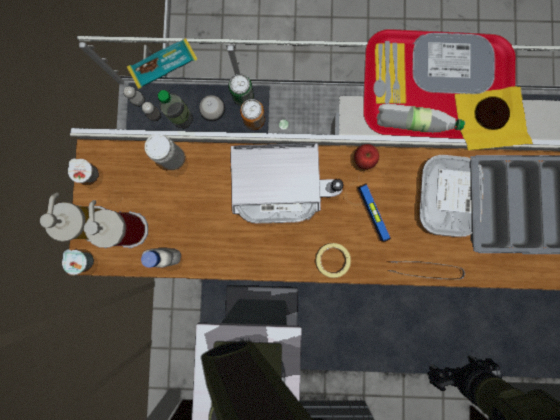

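The scene and top views agree: the rack is at about (602,-70), the black knob right of it (top view ~336,186), and the level is blue with a green window (top ~375,213). The apple is at (367,157) and the tray's front is showing at (275,212). Next I fit the yaws from the depth image.

```bash
cat > h.py <<'E'
from station import arm
import cv2,numpy as np
from scipy.spatial.transform import Rotation as R
def down(yaw):  # tool z down, tool x at world yaw
    return (R.from_euler('z',yaw)*R.from_euler('x',np.pi)).as_rotvec()
def cloud(c):
    p,d=arm.camera(c); m=arm.camera_model(c)
    v,u=np.mgrid[:420,:560]
    P=np.stack([(u-m["cx"])/m["fx"]*d,-(v-m["cy"])/m["fy"]*d,-d,np.ones_like(d)],-1)@np.linalg.inv(m["view"]).T
    return p,d,P[...,:3]
def save(n,p): cv2.imwrite("pics/"+n,cv2.cvtColor(p,cv2.COLOR_RGB2BGR))
def st(): 
    s=arm.get_state(); print("t",round(s["time_s"],2),"tcp",s["tcp_pos"].round(1),"F",s["ft_force"].round(1),"w",round(s["grip_width"],1),"q",s["q"].round(2)); return s
E
python3 - <<'E'
from h import *
def rect(P,m):
    X=P[m]; c,s,a=cv2.minAreaRect(X[:,:2].astype(np.float32)); print(len(X),np.round(c),np.round(s),round(a,1),"z",np.median(X[:,2]).round(1))
p,d,P=cloud("top"); m=arm.camera_model("top"); print(m["fx"],m["cx"],m["cy"],m["view"].round(3).tolist())
for n in ["level","rack","meal"]:
    r=arm.cut_out(n,"top")
    print(n,[round(x["score"],2) for x in r])
    if r:
        k=r[0]["region"]&(d>0)
        k=cv2.erode(k.astype(np.uint8),np.ones((2,2)))>0
        rect(P,k)
k=(np.abs(P[...,0]-600)<110)&(np.abs(P[...,1]+70)<138)&(P[...,2]>66)&(P[...,2]<88); rect(P,k)
k=(np.hypot(P[...,0]-501,P[...,1]+371)<100)&(P[...,2]>25)&(P[...,2]<55); rect(P,k)
# IK options
for nm,pos,yaws in [("push",[480,-70,38],[0,180]),("lev",[501,-371,15],[23,-157]),("place",[602,-70,95],[90,-90]),("knob",[573,-247,93],range(-180,180,30))]:
    for y in yaws:
        q=arm.inverse_kinematics(pos,down(np.radians(y))); print(nm,y,None if q is None else np.round(q,2))
E
```

```text
406.6893810924785 276.7855131455535 202.76204491254552 [[0.029, -0.999, -0.014, -91.8], [0.996, 0.028, 0.081, -521.129], [-0.081, -0.016, 0.997, -1219.517], [0.0, 0.0, 0.0, 1.0]]
level [0.57]
525 [ 499. -371.] [185.  30.] 27.0 z 38.0
rack [0.73]
5391 [595. -95.] [193. 308.] 4.1 z 75.5
meal [0.94, 0.35]
1104 [492. -76.] [ 51. 226.] 1.5 z 53.5
5066 [595. -69.] [196. 257.] 3.4 z 75.7
501 [ 503. -370.] [182.  24.] 24.3 z 38.4
push 0 [-0.14  0.36 -0.55  0.66  0.    3.  ]
push 180 [-0.14  0.36 -0.55  0.66  0.   -0.14]
lev 23 [-0.64  0.58 -0.22  0.77  0.    2.1 ]
lev -157 [-0.64  0.58 -0.22  0.77  0.   -1.04]
place 90 [-0.12  0.48 -0.17  0.92  0.    1.46]
place -90 [-0.12  0.48 -0.17  0.92  0.   -1.69]
knob -180 [-0.41  0.51 -0.12  0.94  0.   -0.41]
knob -150 [-0.41  0.51 -0.12  0.94  0.   -0.93]
knob -120 [-0.41  0.51 -0.12  0.94  0.   -1.45]
knob -90 [-0.41  0.51 -0.12  0.94  0.   -1.98]
knob -60 [-0.41  0.51 -0.12  0.94  0.   -2.5 ]
knob -30 [-0.41  0.51 -0.12  0.94  0.   -3.02]
knob 0 [-0.41  0.51 -0.12  0.94  0.    2.73]
knob 30 [-0.41  0.51 -0.12  0.94  0.    2.21]
knob 60 [-0.41  0.51 -0.12  0.94  0.    1.69]
knob 90 [-0.41  0.51 -0.12  0.94  0.    1.16]
knob 120 [-0.41  0.51 -0.12  0.94  0.    0.64]
knob 150 [-0.41  0.51 -0.12  0.94  0.    0.12]
```

Run:
```python
from h import *
yw=np.radians(3); u=np.array([np.cos(yw),np.sin(yw),0]); o=down(yw+np.pi)
S=np.array([601,-69,0.])
arm.close(40); st()
a=S-175*u+[0,0,110]; arm.move_pose(a,o); st()
a[2]=38; arm.servo_line(a,150); st()
print(arm.servo_line(a+90*u,45,contact_N=14)); s=st()
print("tcp rel slot along u",(s["tcp_pos"]-S)@u)
p,d=arm.camera("top"); save("top1.png",p[120:270,180:430].repeat(3,0).repeat(3,1))
for n in ["meal","slot"]:
    for c in ["top","scene"]:
        if c=="scene": arm.camera(c)
        print(n,c,[(x["position"].round() if hasattr(x["position"],"round") else x["position"],x["score"]) for x in arm.spot_point(n,c)[:1]])
```

```text
t 2.27 tcp [ 129.3 -508.8  231.3] F [0.  0.3 0.1] w 0.0 q [-1.32  0.26 -0.14  1.17 -0.    1.57]
t 4.21 tcp [426.6 -78.7 110.2] F [ 0.1 -0.5  0.3] w -0.0 q [-0.18  0.2  -0.56  0.81 -0.   -0.23]
t 4.84 tcp [426.5 -78.6  38.3] F [-0.2  0.3 -0.1] w -0.0 q [-0.18  0.29 -0.67  0.61 -0.   -0.23]
True
t 6.29 tcp [494.1 -74.3  36.7] F [1.  0.  0.4] w 0.2 q [-0.15  0.39 -0.51  0.68 -0.   -0.2 ]
tcp rel slot along u -107.03498758593474
meal top []
meal scene []
slot top [([601.3, -63.9, 44.2], 0.84)]
slot scene [([596.6, -69.1, 47.9], 0.63)]
```

View pics/top1.png

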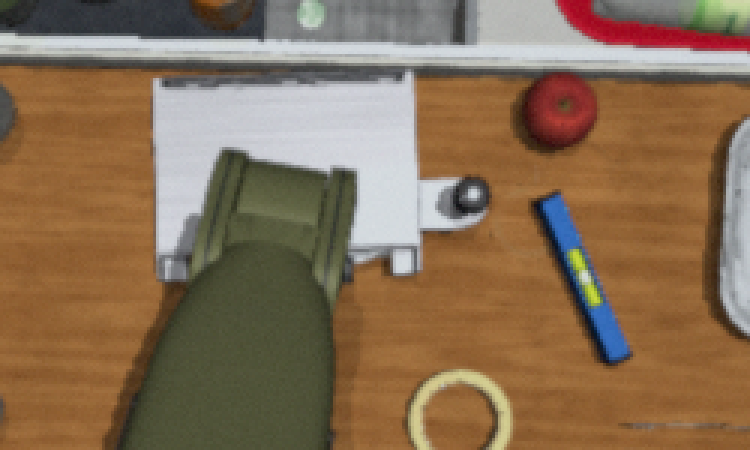

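The arm covers the tray's front, but the shelf overhang is narrow now. I push again harder to confirm it has hit the stop, then back off and measure.

Run:
```python
from h import *
yw=np.radians(3); u=np.array([np.cos(yw),np.sin(yw),0])
S=np.array([601,-69,0.]); p0=arm.get_state()["tcp_pos"]; p0[2]=38
print(arm.servo_line(p0+15*u,20,contact_N=25)); s=st(); print((s["tcp_pos"]-S)@u)
arm.servo_line(p0-40*u,150); arm.servo_line(p0-60*u+[0,0,110],200)
# go to above level
arm.open_gripper()
arm.move_pose([430,-330,230],down(np.radians(24-180))); st()
p,d,P=cloud("top"); save("top2.png",p[120:270,180:430].repeat(3,0).repeat(3,1))
print([(np.round(x["position"]),x["score"]) for x in arm.spot_point("meal","top")[:1]])
r=arm.cut_out("meal","top")
if r:
    X=P[r[0]["region"]&(d>0)]; X=X[(X[:,2]>40)&(X[:,2]<65)]; v=(X-S)@u; print("meal front rel slot",np.percentile(v,[1,3,10,50]))
k=(np.abs(P[...,1]+70)<110)&(np.abs(P[...,0]-600)<130)&(P[...,2]>66)&(P[...,2]<84); print("shelf front",np.percentile((P[k]-S)@u,[.3,1,3]))
k=(np.abs(P[...,1]+70)<90)&(np.abs(P[...,0]-510)<40)&(P[...,2]>42)&(P[...,2]<66); print(k.sum(),np.percentile((P[k]-S)@u,[1,5,20]))
s=arm.get_state(); p,d=arm.camera("wrist"); save("w0.png",p)
for n in ["level","level_top","press_a"]:
    print(n,[(np.round(x["position"],1),round(x["score"],2)) for x in arm.spot_point(n,"wrist")[:2]])
```

```text
True
t 7.2 tcp [493.8 -74.1  36.2] F [ 0.4 -0.6 -0.4] w -0.2 q [-0.14  0.4  -0.49  0.71 -0.01 -0.2 ]
-107.36264065789713
t 10.14 tcp [ 429.8 -329.1  229.5] F [0.5 0.5 0.2] w 85.6 q [-0.65  0.29 -0.1   1.18  0.   -1.07]
[]
meal front rel slot [-94.75011941 -94.28953706 -93.24369371 -88.20834746]
shelf front [-83.11091465 -81.93926489 -78.65561915]
237 [-94.7434999  -94.00741233 -91.75374115]
level [(array([ 4.995e+02, -3.710e+02, -2.000e-01]), 0.78)]
level_top [(array([ 499. , -368.5,   37.4]), 0.56)]
press_a [(array([ 453.8, -396.9,   35.9]), 0.93), (array([ 557.8, -343.6,   38.2]), 0.78)]
```

View pics/top2.png

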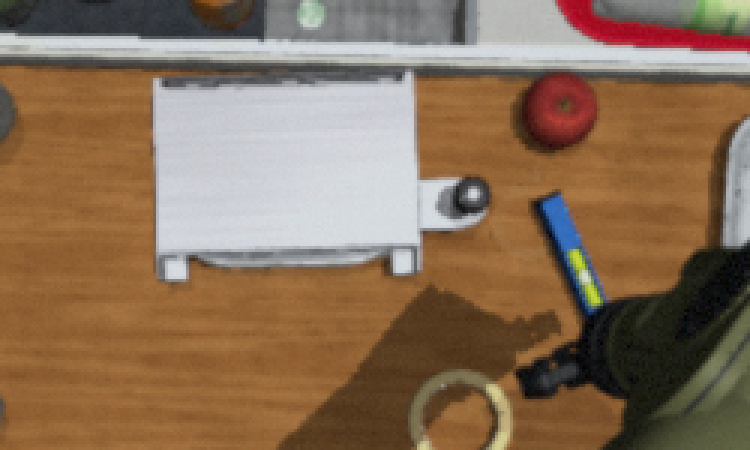

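View pics/w0.png

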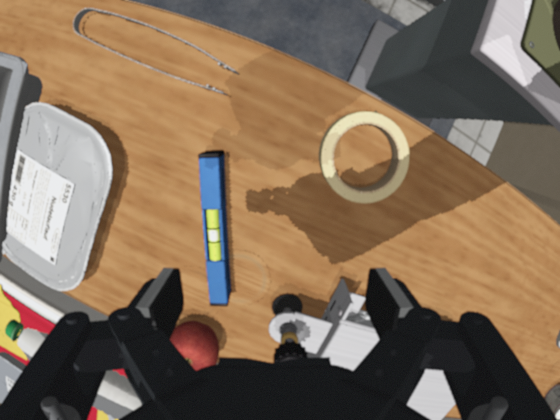

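The tray's front rim stands 11.5 mm ahead of the shelf edge, which is home. The wrist view shows the level at about (213,235), clear of the apple at (193,343). Next: grasp and place it.

Run:
```python
from h import *
o=down(np.radians(24-180)); L=np.array([500.5,-370,0])
arm.move_pose(L+[0,0,80],o); arm.servo_line(L+[0,0,10],120); arm.close(50); s=st()
if s["grip_width"]<15: raise SystemExit("missed")
arm.servo_line(L+[0,0,190],250); st()
yw=np.radians(3); T=np.array([597,-70,0.])
arm.move_pose(T+[0,0,160],down(yw-np.pi/2)); 
arm.servo_line(T+[0,0,96],150); arm.pause(.2); st()
print(arm.servo_line(T+[0,0,78],15,contact_N=4)); s=st()
arm.open_gripper(); arm.servo_line(s["tcp_pos"]+[0,0,120],200); arm.pause(.6); s=st()
p,d=arm.camera("wrist"); np.savez("w1.npz",p=p,d=d,pos=s["tcp_pos"],rot=s["tool_rot"])
for n in ["level","level_top","shelf_mid","knob_grip"]:
    print(n,[(np.round(x["position"],1),round(x["score"],2)) for x in arm.spot_point(n,"wrist")[:2]])
save("w1.png",p)
```

```text
t 12.54 tcp [ 500.8 -370.3   10.4] F [-0.7 -0.1  3.2] w 20.9 q [-0.64  0.59 -0.23  0.76 -0.   -1.06]
t 13.41 tcp [ 499.5 -369.2  188.1] F [-0.1 -0.2 -3.2] w 21.3 q [-0.64  0.45  0.03  1.16  0.   -1.06]
t 15.39 tcp [598.2 -70.4  97.4] F [ 0.2 -0.1 -3.3] w 21.0 q [-0.12  0.47 -0.18  0.92 -0.   -1.74]
True
t 16.09 tcp [596.9 -70.3  86.7] F [-0.7 -1.6  3.6] w 20.8 q [-0.12  0.48 -0.19  0.9  -0.   -1.74]
t 18.09 tcp [596.9 -70.3 206.7] F [-0.4 -0.   0.8] w 85.2 q [-0.12  0.4   0.01  1.18 -0.   -1.74]
level [(array([596.4, -67. ,  74.7]), 0.61), (array([598.6, -69.9,  77.6]), 0.57)]
level_top [(array([595.7, -68.3, 115.7]), 0.97)]
shelf_mid [(array([598.6, -70.5,  76.5]), 0.73)]
knob_grip [(array([593.8,  -6.1, 114.3]), 0.36)]
```

View pics/w1.png

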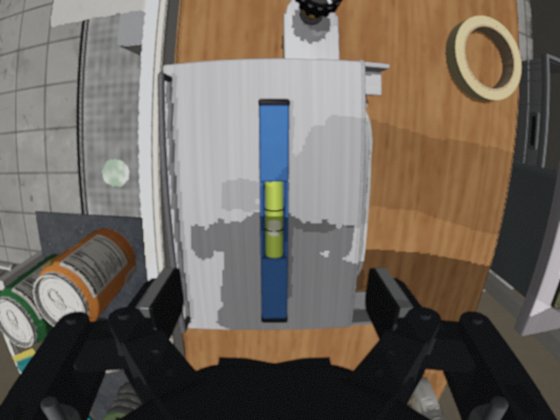

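The level stands across the shelf (ends at rows 101 and 320) and is let go. The vial lies between rows 180 and 258. Zooming in.

Run:
```python
import numpy as np,cv2
p=np.load("w1.npz")["p"]
c=p[170:270,250:300]; cv2.imwrite("pics/z1.png",cv2.cvtColor(cv2.resize(c,None,fx=6,fy=6,interpolation=cv2.INTER_NEAREST),cv2.COLOR_RGB2BGR))
for r in range(176,262): print(r,p[r,269:280].mean(0).round().astype(int).tolist(),end="; ")
```

```text
176 [67, 113, 169]; 177 [66, 111, 166]; 178 [64, 109, 165]; 179 [60, 103, 161]; 180 [66, 98, 144]; 181 [115, 133, 117]; 182 [162, 177, 93]; 183 [179, 194, 87]; 184 [180, 196, 89]; 185 [177, 194, 88]; 186 [175, 192, 87]; 187 [172, 190, 85]; 188 [171, 189, 85]; 189 [171, 189, 85]; 190 [171, 189, 85]; 191 [171, 189, 85]; 192 [171, 189, 84]; 193 [171, 188, 84]; 194 [171, 188, 84]; 195 [171, 188, 84]; 196 [170, 188, 84]; 197 [171, 188, 84]; 198 [171, 188, 85]; 199 [170, 188, 84]; 200 [170, 188, 84]; 201 [170, 188, 84]; 202 [170, 188, 84]; 203 [170, 188, 84]; 204 [170, 188, 84]; 205 [170, 188, 84]; 206 [170, 188, 84]; 207 [171, 188, 84]; 208 [169, 187, 83]; 209 [150, 167, 72]; 210 [105, 119, 49]; 211 [114, 128, 54]; 212 [157, 174, 75]; 213 [171, 189, 84]; 214 [171, 189, 84]; 215 [161, 179, 77]; 216 [128, 145, 58]; 217 [99, 113, 42]; 218 [93, 106, 39]; 219 [99, 110, 53]; 220 [110, 117, 80]; 221 [121, 124, 102]; 222 [123, 125, 108]; 223 [123, 124, 108]; 224 [122, 123, 107]; 225 [122, 123, 107]; 226 [122, 123, 107]; 227 [122, 124, 107]; 228 [124, 125, 109]; 229 [119, 121, 105]; 230 [103, 103, 90]; 231 [104, 105, 91]; 232 [130, 132, 115]; 233 [146, 148, 128]; 234 [146, 149, 126]; 235 [139, 146, 109]; 236 [129, 141, 82]; 237 [123, 138, 60]; 238 [123, 138, 55]; 239 [122, 138, 55]; 240 [123, 138, 55]; 241 [122, 138, 55]; 242 [123, 138, 56]; 243 [122, 138, 55]; 244 [123, 138, 55]; 245 [122, 138, 55]; 246 [123, 138, 55]; 247 [123, 138, 55]; 248 [122, 138, 55]; 249 [122, 138, 55]; 250 [122, 138, 55]; 251 [122, 138, 55]; 252 [122, 138, 55]; 253 [122, 138, 55]; 254 [122, 138, 55]; 255 [122, 138, 54]; 256 [115, 131, 55]; 257 [89, 104, 61]; 258 [54, 71, 78]; 259 [36, 60, 92]; 260 [35, 61, 99]; 261 [36, 64, 101];
```

View pics/z1.png

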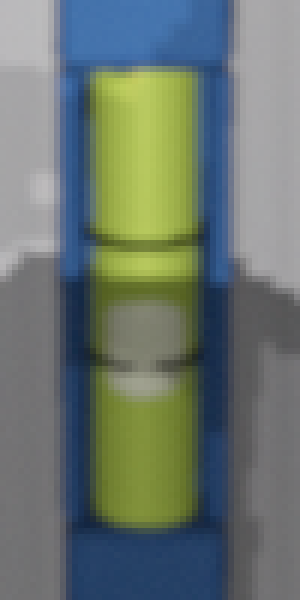

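Lines are at rows 210.4 and 230.5 and the bubble runs 219.8–236. That puts it about 6 mm to the left, so roughly 2.0 rad clockwise. Going to the knob.

```bash
cat >> h.py <<'E'
def wcloud():
    s=arm.get_state(); p,d=arm.camera("wrist"); m=arm.camera_model("wrist")
    v,u=np.mgrid[:420,:560]; x=u-m["cx"]; y=v-m["cy"]; r=np.hypot(x,y)+1e-9; t=np.tan(r/m["fx"])/r*d
    C=np.stack([x*t,-y*t,-d],-1)@m["mount"][:3,:3].T+m["mount"][:3,3]
    return p,d,C@R.from_rotvec(s["tool_rot"]).as_matrix().T+s["tcp_pos"]
E
python3 - <<'E'
from h import *
arm.move_pose([573,-247,190],down(np.radians(-120))); st()
p,d,P=wcloud(); save("w2.png",p)
print([(np.round(x["position"],1),round(x["score"],2)) for x in arm.spot_point("knob_grip","wrist")[:2]])
k=(d>0)&(np.hypot(P[...,0]-573,P[...,1]+247)<40)&(P[...,2]>90)&(P[...,2]<135)
r,l=cv2.connectedComponents(k.astype(np.uint8)); print([(int((l==i).sum()),P[l==i].mean(0).round(1)) for i in range(1,r)])
for lo in [100,112,116]:
    X=P[k&(P[...,2]>lo)]; print(lo,len(X),X.mean(0).round(1),np.median(X,0).round(1),X.min(0).round(),X.max(0).round(), cv2.minEnclosingCircle(X[:,:2].astype(np.float32)))
E
```

```text
t 19.09 tcp [ 573.1 -246.2  190.1] F [0.9 0.3 0.5] w 85.7 q [-0.41  0.45  0.04  1.16  0.   -1.45]
[(array([ 571.1, -248.3,  109.8]), 0.74)]
[(2127, array([ 570.3, -249.7,  120.7]))]
100 2117 [ 570.3 -249.7  120.8] [ 570.2 -250.3  122.7] [ 554. -265.  100.] [ 590. -230.  126.] ((571.7786254882812, -247.04632568359375), 18.330657958984375)
112 1946 [ 570.8 -248.9  122.1] [ 570.7 -249.2  122.8] [ 554. -265.  112.] [ 590. -230.  126.] ((571.795654296875, -247.01162719726562), 18.322649002075195)
116 1876 [ 571.  -248.5  122.4] [ 570.9 -248.8  122.8] [ 554. -265.  116.] [ 590. -230.  126.] ((571.795654296875, -247.01162719726562), 18.322649002075195)
```

View pics/w2.png

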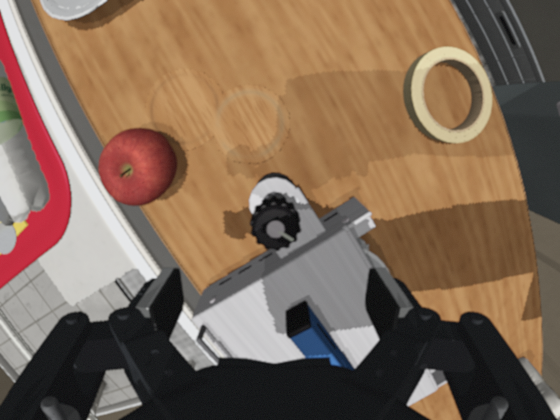

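The knob is at about (571.3,-248), top z 122.8, which is consistent; in the picture it is at (275,222) with clear space around it. Grip and turn.

```bash
cat >> h.py <<'E'
def bubble(name,yaw=93,pos=(597,-70,206)):
    if pos is not None:
        arm.move_pose(list(pos),down(np.radians(yaw))); arm.pause(.8)
    p,d,P=wcloud(); st(); save(name,p); np.savez("last.npz",p=p,P=P)
    print("top",[(np.round(x["position"],1),round(x["score"],2)) for x in arm.spot_point("level_top","wrist")[:1]])
    hsv=cv2.cvtColor(p,cv2.COLOR_RGB2HSV)
    k=((hsv[...,0]>25)&(hsv[...,0]<40)&(hsv[...,1]>120)&(np.hypot(P[...,0]-597,P[...,1]+70)<60)).astype(np.uint8)
    n,l,s,c=cv2.connectedComponentsWithStats(cv2.morphologyEx(k,cv2.MORPH_CLOSE,np.ones((25,5))))
    i=1+s[1:,4].argmax(); x,y,w,h=s[i,:4]; print("vial box",x,y,w,h,s[i,4])
    m=x+w//2
    for r in range(y,y+h): print(r,p[r,m-4:m+5].mean(0).round().astype(int).tolist(),end="; ")
    cv2.imwrite("pics/z"+name,cv2.cvtColor(cv2.resize(p[y-10:y+h+10,x-15:x+w+15],None,fx=6,fy=6,interpolation=cv2.INTER_NEAREST),cv2.COLOR_RGB2BGR))
E
python3 - <<'E'
from h import *
o=down(np.radians(-120)); K=[571.3,-248,93]
arm.servo_line(K,120); arm.close(40); s=st()
if not 25<s["grip_width"]<40: raise SystemExit("bad grip")
q=s["q"].copy(); q[5]+=2.0; arm.movej(q); st()
arm.open_gripper(); a=arm.get_state()["tcp_pos"]; arm.servo_line(a+[0,0,110],200)
bubble("b1.png")
E
```

```text
t 20.69 tcp [ 571.2 -248.    93.6] F [-1.   1.4  4.1] w 31.7 q [-0.41  0.51 -0.12  0.94  0.   -1.46]
t 22.43 tcp [ 571.  -244.6   93.6] F [-0.2  9.2  5.6] w 31.6 q [-0.41  0.51 -0.13  0.94  0.01  0.54]
t 25.39 tcp [597.  -69.9 206. ] F [-0.3 -0.1  0.3] w 85.7 q [-0.12  0.4   0.01  1.17  0.    1.4 ]
top [(array([593.9, -65.7, 115. ]), 0.76)]
vial box 266 177 17 77 1256
177 [120, 135, 66]; 178 [130, 146, 59]; 179 [129, 145, 59]; 180 [130, 145, 59]; 181 [131, 147, 61]; 182 [132, 148, 61]; 183 [132, 148, 61]; 184 [132, 148, 61]; 185 [131, 147, 60]; 186 [131, 148, 61]; 187 [132, 147, 61]; 188 [131, 147, 60]; 189 [131, 148, 61]; 190 [131, 147, 60]; 191 [131, 148, 61]; 192 [131, 147, 60]; 193 [131, 147, 60]; 194 [131, 147, 61]; 195 [131, 147, 60]; 196 [131, 147, 60]; 197 [131, 147, 60]; 198 [131, 147, 60]; 199 [131, 147, 60]; 200 [131, 147, 60]; 201 [131, 147, 60]; 202 [131, 147, 60]; 203 [132, 148, 60]; 204 [123, 138, 56]; 205 [89, 102, 39]; 206 [62, 70, 29]; 207 [88, 98, 46]; 208 [122, 130, 86]; 209 [138, 142, 117]; 210 [136, 138, 121]; 211 [130, 131, 115]; 212 [129, 130, 114]; 213 [129, 130, 114]; 214 [129, 130, 114]; 215 [129, 131, 114]; 216 [129, 131, 114]; 217 [129, 131, 114]; 218 [129, 130, 114]; 219 [129, 130, 114]; 220 [128, 130, 114]; 221 [127, 129, 113]; 222 [128, 130, 112]; 223 [150, 156, 120]; 224 [177, 187, 127]; 225 [171, 183, 108]; 226 [129, 141, 71]; 227 [124, 137, 62]; 228 [165, 181, 83]; 229 [182, 199, 93]; 230 [184, 200, 94]; 231 [183, 200, 94]; 232 [183, 199, 93]; 233 [183, 199, 94]; 234 [182, 199, 93]; 235 [182, 199, 94]; 236 [183, 199, 94]; 237 [182, 199, 93]; 238 [182, 199, 93]; 239 [182, 199, 93]; 240 [182, 199, 93]; 241 [182, 199, 93]; 242 [182, 199, 93]; 243 [182, 199, 93]; 244 [182, 199, 93]; 245 [182, 199, 93]; 246 [182, 198, 93]; 247 [182, 199, 93]; 248 [181, 198, 92]; 249 [181, 198, 92]; 250 [183, 200, 93]; 251 [187, 203, 95]; 252 [182, 198, 91]; 253 [153, 169, 88];
```

View pics/b1.png

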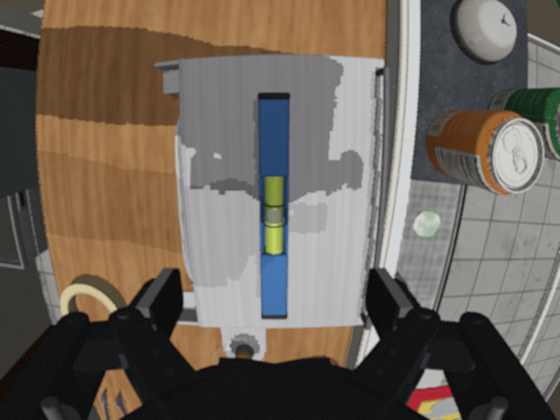

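Lines are at rows 206.1 and 226.6 and the bubble at 207.8–224.2, so it is about 0.3 mm off centre. Next I press the left end, with the wrist camera over the vial.

Run:
```python
from h import *
o=down(np.radians(-87)); c=np.array([593.8,-8,0])
arm.close(40); arm.move_pose(c+[0,0,160],o); arm.servo_line(c+[0,0,126],100); arm.pause(.2); f0=st()["ft_force"][2]
print(arm.servo_line(c+[0,0,108],12,contact_N=8)); arm.pause(.4); s=st()
z=s["tcp_pos"][2]
for i in range(14):
    F=arm.get_state()["ft_force"][2]-f0
    if F>8: break
    z-=.5; arm.servo_line([c[0],c[1],z],10); arm.pause(.15)
    print(round(z,1),round(F,1))
arm.pause(.6); print("f0",f0)
bubble("b2.png",pos=None)
```

```text
t 29.47 tcp [594.5  -8.  126.9] F [0.4 0.6 0.9] w 0.1 q [-0.01  0.44 -0.15  0.98  0.   -1.64]
True
t 30.68 tcp [593.9  -8.  118.1] F [-0.1  0.4  6.5] w 0.0 q [-0.01  0.44 -0.17  0.96  0.   -1.64]
117.6 5.5
117.1 5.5
116.6 7.0
f0 0.9339197072170888
t 32.52 tcp [594.  -8. 118.] F [-2.3  0.5 11.2] w -0.2 q [-0.01  0.44 -0.17  0.96  0.   -1.64]
top [(array([595.8, -64.1, 117.5]), 0.56)]
vial box 261 84 29 132 2991
84 [180, 185, 95]; 85 [199, 204, 105]; 86 [202, 207, 109]; 87 [202, 207, 109]; 88 [202, 206, 109]; 89 [202, 206, 109]; 90 [202, 206, 108]; 91 [202, 206, 108]; 92 [202, 206, 109]; 93 [202, 206, 108]; 94 [202, 206, 108]; 95 [202, 206, 108]; 96 [202, 206, 108]; 97 [202, 206, 108]; 98 [202, 206, 108]; 99 [202, 206, 108]; 100 [202, 206, 108]; 101 [202, 206, 108]; 102 [202, 206, 108]; 103 [202, 206, 108]; 104 [202, 206, 108]; 105 [202, 206, 107]; 106 [202, 207, 108]; 107 [202, 206, 108]; 108 [202, 206, 108]; 109 [202, 206, 107]; 110 [202, 206, 108]; 111 [202, 206, 107]; 112 [202, 206, 107]; 113 [202, 206, 107]; 114 [202, 206, 107]; 115 [202, 207, 107]; 116 [202, 207, 108]; 117 [202, 
[... 1334 characters left out ...]
, 102]; 182 [200, 206, 101]; 183 [199, 206, 101]; 184 [199, 206, 101]; 185 [199, 207, 101]; 186 [199, 207, 101]; 187 [199, 207, 101]; 188 [199, 206, 101]; 189 [198, 206, 101]; 190 [198, 205, 100]; 191 [198, 206, 100]; 192 [198, 205, 100]; 193 [198, 206, 100]; 194 [198, 206, 100]; 195 [197, 205, 99]; 196 [192, 202, 97]; 197 [183, 197, 92]; 198 [177, 195, 89]; 199 [178, 195, 89]; 200 [178, 195, 89]; 201 [177, 195, 89]; 202 [177, 195, 89]; 203 [177, 195, 89]; 204 [177, 195, 89]; 205 [177, 195, 89]; 206 [177, 195, 89]; 207 [177, 195, 88]; 208 [177, 195, 88]; 209 [176, 194, 88]; 210 [177, 194, 88]; 211 [176, 194, 88]; 212 [176, 194, 88]; 213 [177, 195, 88]; 214 [178, 196, 87]; 215 [166, 184, 87];
```

View pics/b2.png

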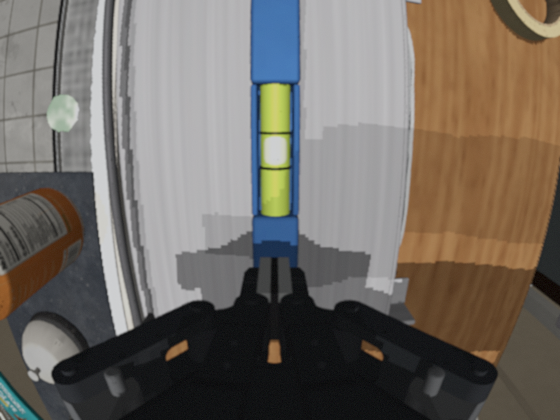

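The fingers press on the solid top with about 10 N. The lines are at rows 132.8 and 168.5 and the bubble's middle is at 150.4, so it is centred to about 0.1 mm. Handing in.

Run:
```python
from h import *
st(); arm.close_job()
```

```text
t 32.58 tcp [594.  -8. 118.] F [-2.5  0.  10.2] w -0.1 q [-0.01  0.44 -0.17  0.96  0.   -1.64]
the job is handed in; nothing more can be done
```

The job was handed in at 32.6 s of the 72 s, with the arm still pressing on the level. You can tighten the lock nut.

- **Tray:** it is pushed home. After the push its front rim measured about 11.5 mm ahead of the shelf edge, where 11 mm is expected. I did not measure it again after that.
- **Level:** it stands upright across the middle of the shelf. After I let go, the network put its top within about 4 mm of the shelf's middle.
- **Knob:** I turned it 2.0 rad clockwise. The bubble went from about 6 mm left of centre to about 0.3 mm off.
- **Final press:** the shut fingers press on the level's left end with about 9–10 N. In the last wrist picture the bubble is about 0.1 mm from centre, well inside the 2 mm limit.

The first push stopped at its 14 N contact limit, so I pushed again to 25 N. The tray did not move further, which confirmed it was home. Two things did not fit perfectly:
- **Tray search:** the network stopped finding the tray's origin once it was in the slot, so the tray check rests on depth readings.
- **Turning the knob:** there was a sideways force of about 9 N on the tool, so the grip was slightly off the knob's centre.

I did not re-measure the jar, sauce bottle or apple. The arm kept well clear of them throughout.

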